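# Mount the plaster figure in its niche

## Task

Take the hooded plaster figure out of its stall, set it down upright on the ring stand and let go of it, then take it again by its left and right sides. Find the niche's hole with the dowel under its base and press it gently straight down until the base sits flush on the plinth, back to the panel and facing out squarely, and only then let go. Do not tip it over, and leave the cups, jar, bowl and the crowned figure where they are.

Things in the scene. Friction and masses are not known exactly. Their poses are not given: they have to be found in the camera images.
- figure: Hooded plaster figure, about 0.2 kg, 106 mm tall, with a plain unchamfered wooden dowel under its base. Origin: centre of the base's underside; z up through the head, x out of its front (nose, small book), y to its left. Dowel: 20 mm diameter, z -25 to 0 mm. Base: 40 (x) by 56 (y) mm, z 0 to 10. Starts in the stall, dowel in the stall's wide hole, facing as the stall does within 0.05 rad.
- figure_grip (a point): Centre of the figure's torso, 60 mm above its origin, axes as the figure. The torso, the place to grip, has flat faces: 28 (x) by 44 (y) mm, z 40 to 80 mm from the origin. Below it the skirt: 34 by 48 mm, z 10 to 40, with a small book standing out 6 mm in front, z 18 to 38. Above it the head and hood, about 29 mm wide.
- figure_front (a point): Point at the middle of the lower front edge of the figure's base, 20 mm along x from the figure's origin.
- stall: Fixed plywood stall: block 90 (x) by 66 (y) by 45 mm high between two upright cheeks 10 mm thick, 80 mm long in x, 125 mm high, 66 mm apart inside. Open at front (+x), back and top: the figure can be taken here only by its front and back. Origin: centre of its underside on the table; z up, y across the cheeks. Hole in its top: 30 mm wide, 32 mm deep.
- stand: Fixed plain wooden ring stand, low and round: 84 mm outer diameter, 45 mm high, with a 34 mm wide hole right through its middle, free on all sides. Origin: centre of its underside on the table, z up.
- stand_top (a point): Centre of the ring stand's hole at its top face, 45 mm above the table.
- niche: Fixed pale wooden niche: plinth 90 (x) by 100 (y) by 45 mm high, with an upright panel 12 mm thick, 100 mm wide, up to z 140 mm (small finials to 153). The panel's front is at x = -25 mm, too close for a finger behind the figure. Origin: centre of its underside on the table, on the hole's axis; z up, x out of the panel's front, the way the figure must face; y along the panel.
- niche_hole (a point): Centre of the mouth of the niche's blind hole at the plinth's top, 45 mm above the table, axes as the niche. Hole: 22 mm diameter, 30 mm deep, square sharp edge without chamfer. With the dowel home the figure's origin lies here.
- cup_a: Small terracotta cup, 42 mm wide, 45 mm high; to be left alone. Origin: centre of its underside.
- cup_b: Small terracotta cup, 42 mm wide, 45 mm high; to be left alone. Origin: centre of its underside.
- ink_jar: Amber jar with black cap, 44 mm wide, 50 mm high; to be left alone. Origin: centre of its underside.
- bowl: Blue bowl, 120 mm wide, 50 mm high; to be left alone. Origin: centre of its underside.
- second_figure: Another plaster figure, crowned, round robe on a 60 mm square base without a dowel, 133 mm high; to be left alone. Origin: centre of its underside.
Not all that is in view belongs to the job. Leave any blue or turquoise look-alike of the figure alone. Leave any green look-alike of the niche alone.

How it is judged:
By the outcome, as a careful person would: the job done as asked, in the order asked, and still so for the second after the job is handed in, with the robot touching nothing.
It also fails if it takes over 64 s, if anything falls off the work surface, if the arm or the gripper's body presses on something with over 40 N, if the wrist force passes 120 N, or if a joint passes its speed limit or range.

## Robot

A 6-joint arm with a two-finger parallel gripper is mounted at the origin on the work surface. World frame = base frame: x ahead of the robot, y to its left, z up, the work surface at z = 0. Lengths are in m, angles in rad, forces in N, time in s.
With the tool pointing down it reaches from about 0.275 to 0.775 m from the base axis. Payload 14.6 kg.
Tool frame: the origin (TCP) lies between the finger pads; the fingertips stand 17 mm ahead of it and the grasp point (between the pads) lies 2 mm behind it (nose_length is the distance from the TCP to the fingertips, in m); x points along the fingers, z is the direction in which the jaws open and shut, and the axes are right-handed (so a half turn about x gives the same grasp; the last joint's range is limited). The gripper opens to 85 mm and grips with 20 to 120 N. Pads are 22 mm wide; open, the fingers measure 114 mm over their backs; the gripper's body (76 mm by 85 mm) begins 54 mm behind the grasp point. The pads swing forward as they close: fully open they stand 13 mm farther back than shut.
Start: joints at [-1.417, 0.263, -0.048, 1.259, 0, 1.415], TCP at [0.16, -0.5, 0.248] pointing down, gripper open.
Joint ranges: [-2.65, 2.65], [-0.89, 1.7], [-1.18, 1.37], [-2.13, 2.11], [-1.35, 1.29], [-3.14, 3.14]. Speed limits (rad/s): [1.89, 1.89, 2.57, 2.79, 3.14, 3.14].

## Interface

Orientations are given as a rotation vector (axis times angle).
In Python, from workcell import * gives the robot as it stands.
- The arm moves only by the shell command python3 -m jog 'ROWS' [FORCE]. ROWS is JSON, one flat list of numbers, 7 for each row, row after row: the shift along the tool's x, y, z in m, then the turn, a rotation vector about the tool's x, y, z in rad, then the finger opening in m, from 0 to 0.0854. A call has 1 to 8 rows; each row is the pose to reach, as a shift and turn from the pose measured when the call began, along the tool's axes at that moment; what a row does not reach only later rows make up. A row lasts 1/8 s, in which the tool goes at most 62.5 mm and 10.7 degrees, less where a joint would pass 70% of its speed; a pose out of reach is approached as far as the arm can. A call with a gripper value outside its range is refused whole. The fingers move at their own pace and stop on an object; FORCE is the grip in N (left out, the last holds). Time passes only in rows, so rows that repeat a pose let the fingers close. It gives the time, the measured TCP pose, the force and the opening at its end, in the units of the state.
- sense(): the state, without advancing time (a new reading comes with each control period).
- snapshot(name): name is "scene" or "side" or "wrist"; returns a dict with "img" (480x640x3 uint8, blue, green, red), "fovy" (degrees; the focal length in pixels is half the picture's height over the tangent of half this angle, whatever the lens; pixels are square), "cx", "cy" (the principal point, pixels), "R" (3x3) and "t" (3): a world point X has camera coordinates R X + t; the wrist camera has in their place "mount" (4x4, takes a point from camera to tool coordinates, whose origin is the TCP and whose axes are the tool frame's). Camera axes: x right, y down, z forward; pixel columns grow to the right and rows downward; lengths in m; the calibration is good to about 2 mm. A picture is of the moment at which its call begins: read the wrist's pose just before it. There is no depth.
- finish_job(): hands the job in, once; it reports no verdict.
The state is a dict: "t": time; "qpos": joint angles; "joint_velocities": joint speeds; "tau": joint torques, N m; "tool_pos": TCP position; "orientation": TCP orientation; "wrist_force": force on the tool from outside, world axes, zero at the start; "moment": the same for the moment, N m; "opening": finger opening in m.
Only numpy, scipy, OpenCV 4.12 (cv2) and the standard library are available. Lean on these libraries where they do the work, as an engineer would, in place of code of your own. Each camera call takes 0.05 s, during which the arm holds its last target.

## Working session

There is one attempt and no reset: what is moved stays moved. The work goes in short steps, Python scripts to look and compute and a shell command to move; the robot and the scene stay as the last step left them, time stands still between calls to the robot, and variables do not carry over. Pictures are saved under pics/ and viewed, and the job is handed in when it is done.

```bash
ls; mkdir -p pics; python3 - <<'E'
from workcell import *
import cv2
s=sense();print(s)
for n in("scene","side","wrist"):
    d=snapshot(n);cv2.imwrite(f"pics/{n}0.png",d["img"]);print(n,{k:v for k,v in d.items() if k!="img"})
E
```

```text
pics
{'t': 0.0, 'qpos': array([-1.41730721e+00,  2.63533006e-01, -4.89396228e-02,  1.25941027e+00,
        5.89546131e-05,  1.41551039e+00]), 'joint_velocities': array([ 3.25727748e-04,  7.60962856e-05, -1.57776428e-03,  1.53987214e-03,
        9.17010033e-04, -2.04903397e-03]), 'tau': array([ 4.52229477e-03, -6.37628818e+01,  3.84557605e+01,  1.40933442e-02,
        3.10387686e-04, -8.10798042e-05]), 'tool_pos': array([ 0.15952042, -0.49990606,  0.24781888]), 'orientation': array([ 0.97957201,  1.34034217, -0.97822691]), 'wrist_force': array([-0.23631485,  0.27924721,  0.04477112]), 'moment': array([-0.03100948, -0.02469192,  0.02068745]), 'opening': 0.08554995322247265}
scene {'fovy': 57.9932986085982, 'cx': 320.40719580317455, 'cy': 238.63517901346123, 'R': array([[-0.1702687 ,  0.98539057, -0.00374141],
       [ 0.81095864,  0.13796914, -0.56860408],
       [-0.5597809 , -0.09984961, -0.82260282]]), 't': array([ 0.09698402, -0.41564065,  1.43875289])}
side {'fovy': 49.402299094364544, 'cx': 316.7073928326129, 'cy': 244.76361279986395, 'R': array([[-0.89251062, -0.45095676,  0.00792464],
       [-0.25682716,  0.49369885, -0.8308437 ],
       [ 0.3707622 , -0.74357208, -0.55644942]]), 't': array([0.48925817, 0.22917969, 0.92903846])}
wrist {'fovy': 66.21468145288682, 'cx': 318.32904257494033, 'cy': 242.1386337077825, 'mount': array([[ 1.24723994e-03, -2.81387171e-01,  9.59593510e-01,
        -1.26163550e-01],
       [ 5.57980829e-04, -9.59593911e-01, -2.81388014e-01,
         7.13854889e-02],
       [ 9.99999067e-01,  8.86393152e-04, -1.03983521e-03,
         2.08970156e-04],
       [ 0.00000000e+00,  0.00000000e+00,  0.00000000e+00,
         1.00000000e+00]])}
```

View pics/scene0.png

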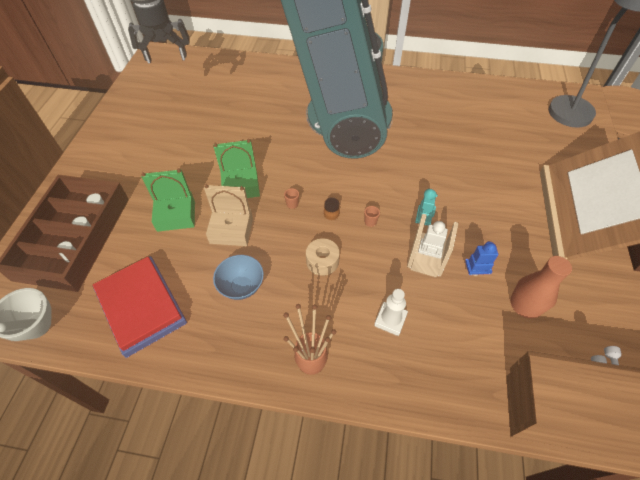

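View pics/side0.png

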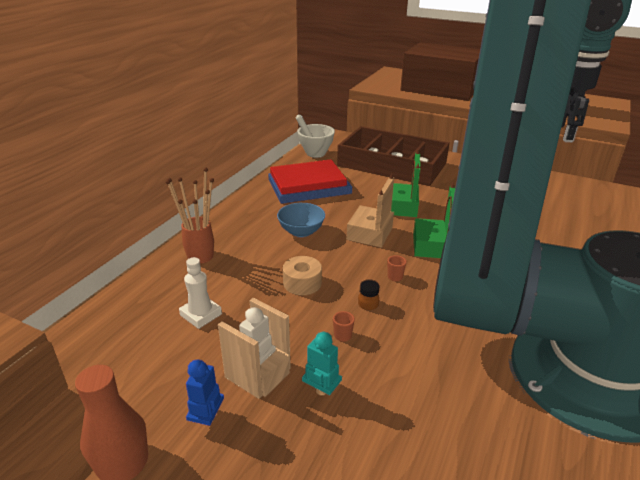

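View pics/wrist0.png

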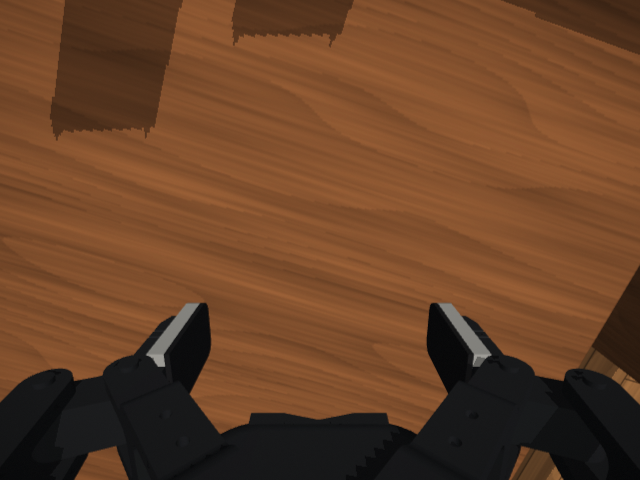

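```bash
cat > h.py <<'E'
import numpy as np,cv2
from scipy.spatial.transform import Rotation as Ro
def cam(d,s=None):
    f=240/np.tan(np.radians(d["fovy"])/2)
    if "mount" in d:
        T=np.eye(4);T[:3,:3]=Ro.from_rotvec(s["orientation"]).as_matrix();T[:3,3]=s["tool_pos"]
        W=np.linalg.inv(T@d["mount"]);R,t=W[:3,:3],W[:3,3]
    else:R,t=d["R"],d["t"]
    return dict(f=f,cx=d["cx"],cy=d["cy"],R=R,t=t)
def proj(c,X):
    Y=np.atleast_2d(X)@c["R"].T+c["t"];return np.c_[c["cx"]+c["f"]*Y[:,0]/Y[:,2],c["cy"]+c["f"]*Y[:,1]/Y[:,2]]
def ray(c,u,v,z):
    d=c["R"].T@np.array([(u-c["cx"])/c["f"],(v-c["cy"])/c["f"],1]);o=-c["R"].T@c["t"]
    return o+d*(z-o[2])/d[2]
def box(x0,x1,y0,y1,z0,z1):
    P=np.array([[x,y,z] for x in(x0,x1) for y in(y0,y1) for z in(z0,z1)])
    E=[(i,j) for i in range(8) for j in range(i) if bin(i^j).count("1")==1]
    return [(P[i],P[j]) for i,j in E]
def circ(r,z):
    a=np.linspace(0,2*np.pi,37);P=np.c_[r*np.cos(a),r*np.sin(a),0*a+z]
    return list(zip(P[:-1],P[1:]))
MOD=dict(stall=box(-.045,.045,-.033,.033,0,.045)+box(-.04,.04,-.043,-.033,0,.125)+box(-.04,.04,.033,.043,0,.125),
 stand=circ(.042,0)+circ(.042,.045)+circ(.017,.045),
 niche=box(-.045,.045,-.05,.05,0,.045)+box(-.037,-.025,-.05,.05,.045,.14)+circ(.011,.045),
 fig=box(-.02,.02,-.028,.028,0,.01)+box(-.017,.017,-.024,.024,.01,.04)+box(-.014,.014,-.022,.022,.04,.08)+circ(.01,-.025))
def draw(img,c,name,x,y,z,yaw,k=1,off=(0,0),col=(255,0,255),tilt=None):
    R=Ro.from_euler("z",yaw).as_matrix()
    for a,b in MOD[name]:
        p=(proj(c,np.array([a,b])@R.T+[x,y,z])-off)*k+(k-1)/2
        cv2.line(img,tuple(int(round(q*8)) for q in p[0]),tuple(int(round(q*8)) for q in p[1]),col,1,cv2.LINE_AA,3)
def crop(img,u,v,w,h,k):
    return cv2.resize(img[v:v+h,u:u+w],None,fx=k,fy=k,interpolation=cv2.INTER_CUBIC)
E
python3 - <<'E'
import cv2,numpy as np
from h import *
a=cv2.imread("pics/scene0.png");b=cv2.imread("pics/side0.png")
def tile(l,fn): cv2.imwrite(fn,np.vstack([np.hstack(l[:2]),np.hstack(l[2:])]))
tile([crop(a,400,200,80,60,5),crop(a,190,170,80,75,5)[:300],crop(a,290,225,80,60,5),crop(b,210,290,100,75,4)],"pics/z1.png")
tile([crop(b,330,170,100,75,4),crop(b,270,245,80,60,5),crop(b,280,320,80,60,5),crop(b,170,250,80,60,5)],"pics/z2.png")
E
```

```text
(no output)
```

View pics/z1.png

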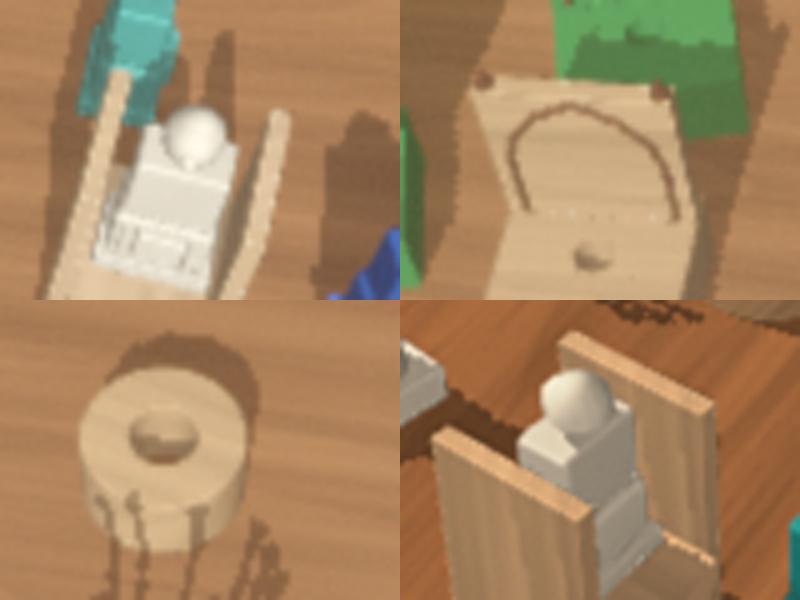

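View pics/z2.png

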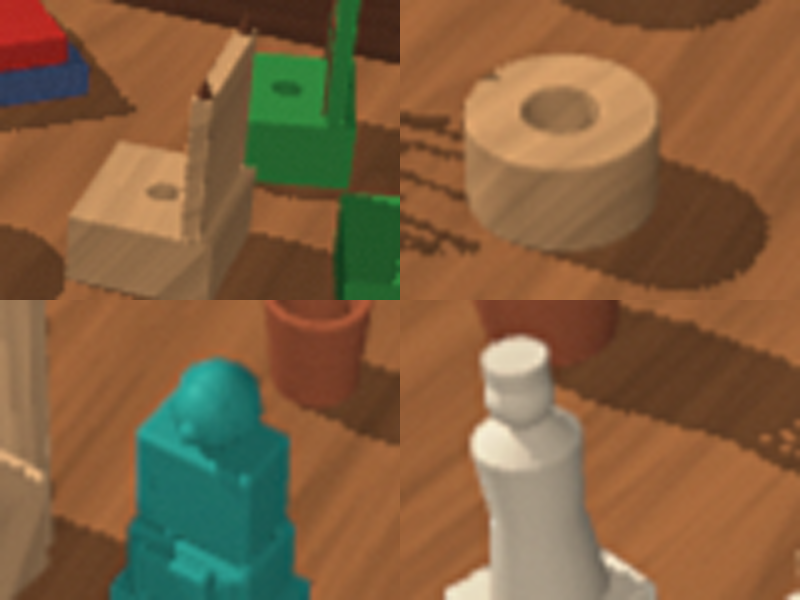

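```bash
python3 - <<'E'
from workcell import *
from h import *
S=snapshot("scene");D=snapshot("side");cs,cd=cam(S),cam(D)
for n,p,q in(("niche",(228.6,221.2),(370.75,217.5)),("stand",(322.6,252.2),(301.8,267))):
    print(n,ray(cs,*p,.045),ray(cd,*q,.045))
print("cheek back L/R scene",ray(cs,423.6,214,.125),ray(cs,456,222.4,.125))
# side cheeks: tile(400,300) crop(210,290)k4
for p in((435,430),(590,515),(562,335),(712,410)):
    print(p,ray(cd,210+(p[0]-400)/4,290+(p[1]-300)/4,.125))
print("2nd",ray(cs,391,320,.005),"vase",ray(cs,310,365,0),"cups",ray(cs,291,205,0),ray(cs,371,221,0),"jar",ray(cs,331,217,0),"bowl",ray(cs,239,285,.0),"teal",ray(cs,425,222,0),"blue",ray(cs,480,272,0))
E
```

```text
niche [ 0.53046642 -0.24965343  0.045     ] [ 0.52613265 -0.250844    0.045     ]
stand [0.58416781 0.00820787 0.045     ] [0.57961304 0.00904653 0.045     ]
cheek back L/R scene [0.48681338 0.2376066  0.125     ] [0.49935295 0.31406166 0.125     ]
(435, 430) [0.57541779 0.30157231 0.125     ]
(590, 515) [0.4935894  0.31384252 0.125     ]
(562, 335) [0.56235838 0.22712712 0.125     ]
(712, 410) [0.48135384 0.23937865 0.125     ]
2nd [0.71795673 0.19331543 0.005     ] vase [0.85312593 0.02561164 0.        ] cups [ 4.14733066e-01 -1.10675208e-01  1.11022302e-16] [0.43315614 0.11687929 0.        ] jar [0.43786732 0.00685335 0.        ] bowl [ 0.68567325 -0.18472103  0.        ] teal [0.41188408 0.26247281 0.        ] blue [5.47444511e-01 4.04559898e-01 1.11022302e-16]
```

```bash
cat > ov.py <<'E'
from workcell import *
from h import *
P=dict(niche=(.528,-.25,0,-.0),stand=(.582,.0085,0,0),stall=(.5305,.271,0,-.15),fig=(.5305,.271,.045,-.15))
S=snapshot("scene");D=snapshot("side");cs,cd=cam(S),cam(D)
T=[]
for n,(u,v),(u2,v2) in(("niche",(190,165),(330,165)),("stall",(395,195),(205,290))):
  for d,c,(a,b) in((S,cs,(u,v)),(D,cd,(u2,v2))):
    im=crop(d["img"],a,b,100,100,4)[:, :]
    for m in P:
        if m==n or (n=="stall" and m=="fig"): draw(im,c,m,*P[m],4,(a,b),(255,0,255) if m!="fig" else (0,200,0))
    T.append(im[:300] if n=="x" else im)
cv2.imwrite("pics/ovA.png",np.hstack(T[:2]));cv2.imwrite("pics/ovB.png",np.hstack(T[2:]))
E
python3 ov.py
```

```text
(no output)
```

View pics/ovA.png

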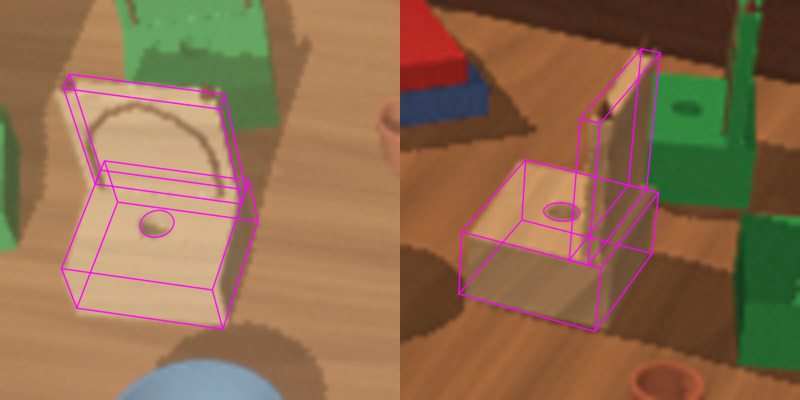

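View pics/ovB.png

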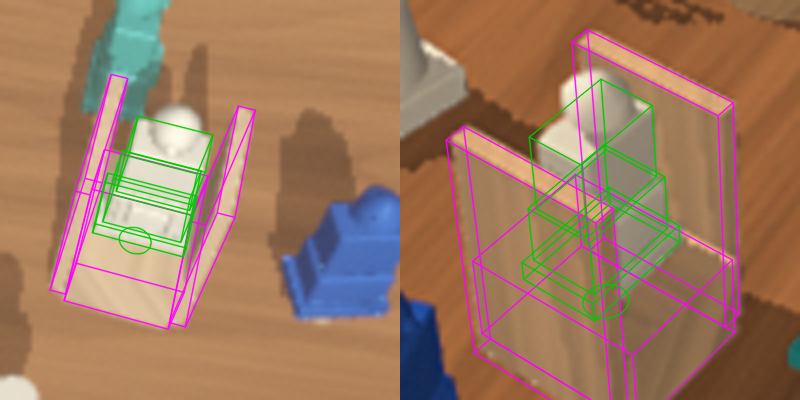

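```bash
cat > g.py <<'E'
import sys
from workcell import *
from h import *
# usage: g.py x y z psi  (psi: world angle of tool z (jaw) axis; tool x down)
def Rt(psi):
    x=np.array([0,0,-1.]);z=np.array([np.cos(psi),np.sin(psi),0]);return np.c_[x,np.cross(z,x),z]
if __name__=="__main__":
    s=sense();R=Ro.from_rotvec(s["orientation"]).as_matrix()
    print("t",s["t"],"psi",np.arctan2(R[1,2],R[0,2]).round(4),"xax",R[:,0].round(3),"yax",R[:,1].round(3),"q",s["qpos"].round(3),"p",s["tool_pos"].round(4),"F",s["wrist_force"].round(1),"M",s["moment"].round(2),"op",round(s["opening"],4))
    if len(sys.argv)>1:
        x,y,z,psi=map(float,sys.argv[1:5])
        print("shift",(R.T@(np.array([x,y,z])-s["tool_pos"])).round(4),"turn",Ro.from_matrix(R.T@Rt(psi)).as_rotvec().round(4))
E
python3 g.py .525 .271 .28 -.15; python3 g.py .525 .271 .28 2.99
```

```text
t 0.35 psi -1.262 xax [-0.  0. -1.] yax [0.953 0.304 0.   ] q [-1.417  0.263 -0.048  1.259  0.     1.416] p [ 0.1595 -0.5001  0.2482] F [0.2 0.2 0.5] M [-0.01  0.02  0.04] op 0.0854
shift [-0.0317  0.5825 -0.6236] turn [-1.112e+00 -2.000e-04 -2.000e-04]
t 0.35 psi -1.262 xax [-0.  0. -1.] yax [0.953 0.304 0.   ] q [-1.417  0.263 -0.048  1.259  0.     1.416] p [ 0.1595 -0.5001  0.2482] F [0.2 0.2 0.5] M [-0.01  0.02  0.04] op 0.0854
shift [-0.0317  0.5825 -0.6236] turn [ 2.0312e+00 -2.0000e-04  2.0000e-04]
```

```bash
python3 -m jog '[-0.002,0.036,-0.039,-0.07,0,0,0.085, -0.004,0.073,-0.078,-0.14,0,0,0.085, -0.006,0.109,-0.117,-0.21,0,0,0.085, -0.008,0.146,-0.156,-0.28,0,0,0.085, -0.01,0.182,-0.195,-0.35,0,0,0.085, -0.012,0.218,-0.234,-0.42,0,0,0.085, -0.014,0.255,-0.273,-0.49,0,0,0.085, -0.016,0.291,-0.312,-0.556,0,0,0.085]' 40; python3 g.py .525 .271 .28 -.15
```

```text
t: 1.35
tool_pos: [0.3424, -0.1128, 0.2645]
orientation: [0.551, 1.499, -0.551]
wrist_force: [0.4, -0.8, 0.5]
opening: 0.0851
t 1.35 psi -0.7041 xax [ 0.001 -0.    -1.   ] yax [0.647 0.762 0.   ] q [-0.546 -0.027 -0.348  1.249  0.     1.729] p [ 0.3424 -0.1128  0.2645] F [ 0.4 -0.8  0.5] M [-0.03 -0.01  0.01] op 0.0851
shift [-0.0154  0.4108 -0.1093] turn [-5.541e-01  6.000e-04 -1.000e-04]
```

```bash
python3 -m jog '[-0.002,0.051,-0.014,-0.07,0,0,0.085, -0.004,0.103,-0.027,-0.14,0,0,0.085, -0.006,0.154,-0.041,-0.21,0,0,0.085, -0.008,0.205,-0.055,-0.28,0,0,0.085, -0.01,0.257,-0.068,-0.35,0,0,0.085, -0.012,0.308,-0.082,-0.42,0,0,0.085, -0.014,0.36,-0.096,-0.49,0,0,0.085, -0.015,0.411,-0.109,-0.554,0,0,0.085]'; cat > look.py <<'E'
import sys
from workcell import *
from h import *
s=sense();d=snapshot("wrist");np.savez("pics/"+sys.argv[1]+".npz",tp=s["tool_pos"],o=s["orientation"]);cv2.imwrite("pics/"+sys.argv[1]+".png",d["img"])
E
python3 look.py w1;python3 g.py
```

```text
t: 2.35
tool_pos: [0.5258, 0.2729, 0.2797]
orientation: [0.116, 1.567, -0.116]
wrist_force: [0.7, -0.5, 0.2]
opening: 0.0851
t 2.4 psi -0.1426 xax [ 0.     0.001 -1.   ] yax [0.142 0.99  0.001] q [3.460e-01 3.820e-01 2.120e-01 1.399e+00 1.000e-03 2.060e+00] p [0.5276 0.2771 0.2784] F [-6.   0.8 -5.4] M [0.07 0.24 0.03] op 0.0854
```

View pics/w1.png

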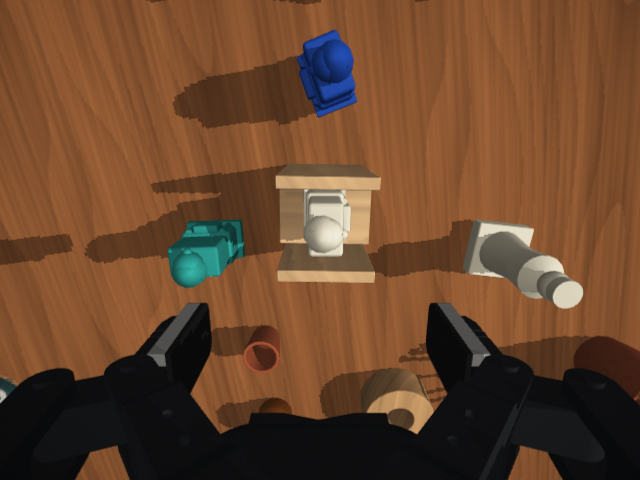

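```bash
python3 look.py w2;cat > ow.py <<'E'
# ow.py pic x0 y0 w h k  name,x,y,z,yaw ...
import sys
from workcell import *
from h import *
a=sys.argv;im=cv2.imread(f"pics/{a[1]}.png");n=np.load(f"pics/{a[1]}.npz")
M=dict(fovy=66.21468145288682,cx=318.32904257494033,cy=242.1386337077825,mount=np.array([[1.24723994e-03,-2.81387171e-01,9.59593510e-01,-1.26163550e-01],[5.57980829e-04,-9.59593911e-01,-2.81388014e-01,7.13854889e-02],[9.99999067e-01,8.86393152e-04,-1.03983521e-03,2.08970156e-04],[0,0,0,1]]))
c=cam(M,dict(tool_pos=n["tp"],orientation=n["o"]))
x,y,w,h,k=map(int,a[2:7]);z=crop(im,x,y,w,h,k);z0=z.copy()
for i,m in enumerate(a[7:]):
    m=m.split(",");draw(z,c,m[0],*map(float,m[1:]),k,(x,y),[(255,0,255),(0,160,0)][i%2])
cv2.imwrite(f"pics/o_{a[1]}.png",np.hstack([z0,z]))
E
python3 ow.py w2 260 150 130 140 3 stall,.5285,.271,0,-.15 fig,.5265,.271,.045,-.15; python3 g.py
```

```text
t 2.45 psi -0.1453 xax [-0.  0. -1.] yax [0.145 0.989 0.   ] q [0.343 0.379 0.207 1.398 0.    2.06 ] p [0.5266 0.2746 0.2783] F [-1.9 -1.7 -0.2] M [-0.1   0.07  0.02] op 0.0848
```

View pics/o_w2.png

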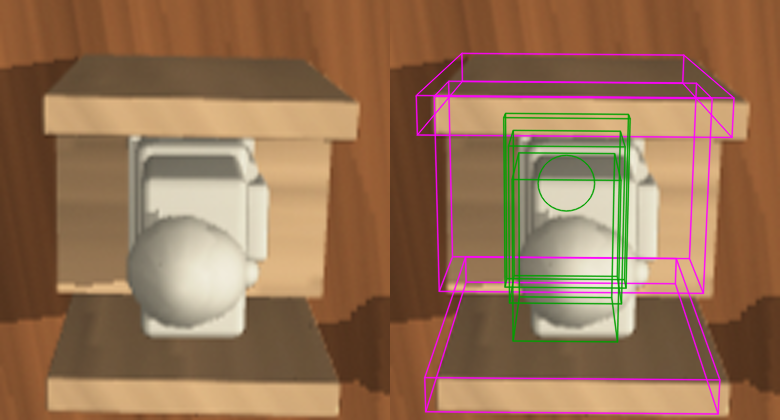

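```bash
python3 look.py w3;python3 ow.py w3 260 150 130 140 3 stall,.5325,.271,0,-.145 fig,.5315,.271,.045,-.145; python3 g.py .5305 .271 .15 -.145; python3 -c "
import numpy as np;print(np.load('pics/w3.npz')['tp'])"
```

```text
t 2.5 psi -0.1476 xax [-0. -0. -1.] yax [ 0.147  0.989 -0.001] q [ 0.341  0.377  0.203  1.398 -0.     2.059] p [0.5258 0.2727 0.2785] F [-0.9  0.5 -0. ] M [-0.05  0.04  0.03] op 0.085
shift [ 0.1285 -0.0009  0.005 ] turn [-0.0026 -0.0004  0.0005]
[0.52656672 0.27460771 0.27825191]
```

View pics/o_w3.png

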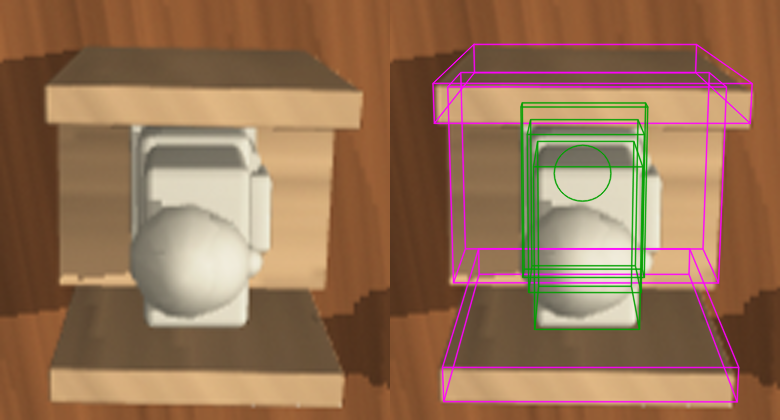

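```bash
python3 -m jog '[0.03,-0.001,0.005,0,0,0,0.085, 0.07,-0.001,0.005,0,0,0,0.085, 0.11,-0.001,0.005,0,0,0,0.085, 0.14,-0.001,0.005,0,0,0,0.085, 0.16,-0.001,0.005,0,0,0,0.085, 0.17,-0.001,0.005,0,0,0,0.085, 0.1735,-0.001,0.005,0,0,0,0.085,0.1735,-0.001,0.005,0,0,0,0.085]' 40; python3 look.py w4;python3 g.py .531 .271 .105 -.145
```

```text
t: 3.5
tool_pos: [0.5307, 0.2708, 0.1056]
orientation: [0.116, 1.567, -0.116]
wrist_force: [1.3, -0.1, -0.2]
opening: 0.0851
t 3.55 psi -0.1477 xax [ 0. -0. -1.] yax [ 0.147  0.989 -0.   ] q [ 0.335  0.458 -0.145  0.968 -0.     2.054] p [0.5308 0.2709 0.1058] F [ 0.  -0.3 -0.3] M [-0.04 -0.01 -0.02] op 0.0851
shift [0.0008 0.0001 0.0002] turn [-0.0027  0.0005  0.0001]
```

View pics/w4.png

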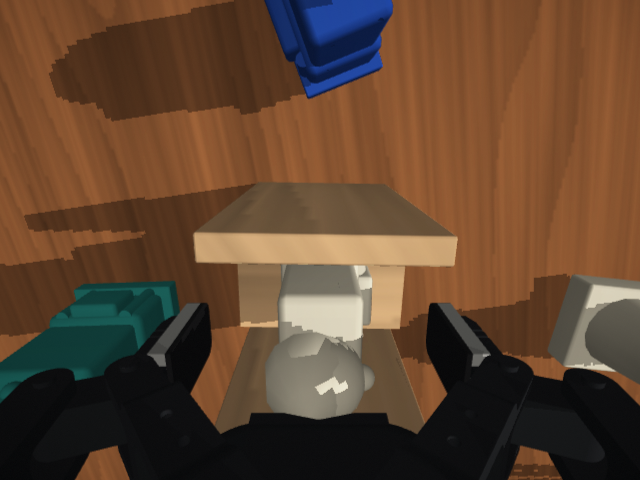

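The torso is centred between the fingers (u≈320) and the cheeks are clear, so I'll close.

```bash
python3 -m jog '[0,0,0,0,0,0,0.06, 0,0,0,0,0,0,0.04, 0,0,0,0,0,0,0.02, 0,0,0,0,0,0,0.01, 0,0,0,0,0,0,0.005, 0,0,0,0,0,0,0.005]' 50; python3 g.py
```

```text
t: 4.3
tool_pos: [0.5309, 0.2709, 0.106]
orientation: [0.116, 1.567, -0.116]
wrist_force: [0.2, -0.1, 4.4]
opening: 0.0274
t 4.3 psi -0.1477 xax [ 0.001 -0.    -1.   ] yax [0.147 0.989 0.   ] q [ 0.335  0.457 -0.145  0.968 -0.     2.054] p [0.5309 0.2709 0.106 ] F [ 0.2 -0.1  4.4] M [-0.06  0.19  0.02] op 0.0274
```

```bash
python3 -m jog '[-0.005,0,0,0,0,0,0.005, -0.015,0,0,0,0,0,0.005, -0.03,0,0,0,0,0,0.005, -0.055,0,0,0,0,0,0.005, -0.085,0,0,0,0,0,0.005, -0.115,0,0,0,0,0,0.005, -0.13,0,0,0,0,0,0.005, -0.135,0,0,0,0,0,0.005]'; python3 g.py .582 .0085 .24 0.4;python3 look.py w5; python3 - <<'E'
from workcell import *
import cv2
cv2.imwrite("pics/side5.png",snapshot("side")["img"])
E
```

```text
t: 5.3
tool_pos: [0.5311, 0.2711, 0.2426]
orientation: [0.117, 1.565, -0.115]
wrist_force: [0.2, 0.4, -2.9]
opening: 0.0276
t 5.3 psi -0.1477 xax [ 0.003  0.001 -1.   ] yax [0.147 0.989 0.001] q [ 0.336  0.387  0.123  1.304 -0.     2.054] p [0.5311 0.2711 0.2426] F [ 0.2  0.4 -2.9] M [0.01 0.01 0.07] op 0.0276
shift [ 0.0025 -0.2522  0.089 ] turn [-5.477e-01  2.800e-03 -3.000e-04]
```

View pics/w5.png

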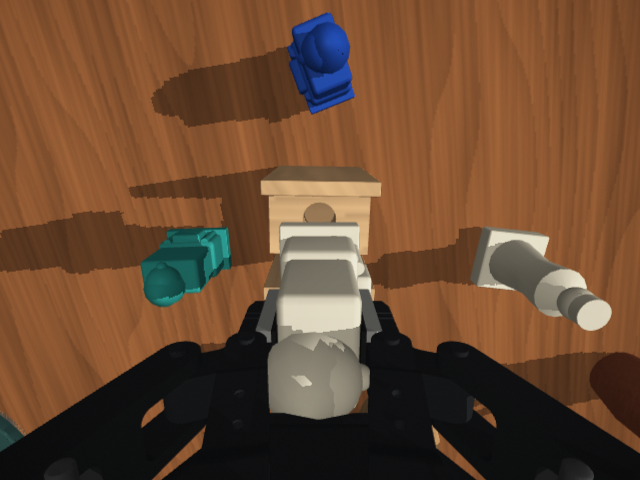

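View pics/side5.png

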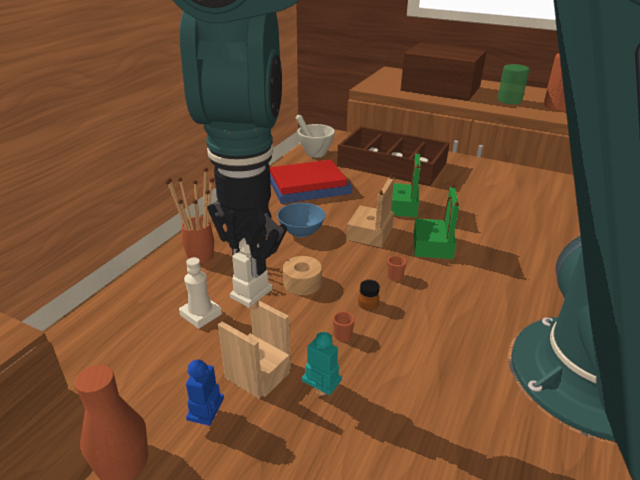

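```bash
python3 -m jog '[0,-0.015,0.005,-0.04,0,0,0.005, 0,-0.05,0.017,-0.12,0,0,0.005, 0,-0.095,0.033,-0.22,0,0,0.005, 0,-0.14,0.05,-0.32,0,0,0.005, 0,-0.185,0.065,-0.42,0,0,0.005, 0,-0.225,0.08,-0.5,0.002,0,0.005, 0.001,-0.245,0.087,-0.54,0.003,0,0.005, 0.002,-0.252,0.09,-0.548,0.003,0,0.005]'; python3 -m jog '[0,0,0,0,0,0,0.005,0,0,0,0,0,0,0.005]'; python3 look.py w6; python3 g.py .583 .0085 .107 .4;  python3 ow.py w6 0 0 640 480 1 stand,.583,.0085,0,0;python3 - <<'E'
from workcell import *
import cv2
cv2.imwrite("pics/side6.png",snapshot("side")["img"])
a=cv2.imread("pics/o_w6.png");cv2.imwrite("pics/o_w6b.png",a[:,640:])
E
```

```text
t: 6.4
tool_pos: [0.5827, 0.0075, 0.2387]
orientation: [-0.313, 1.551, 0.313]
wrist_force: [-0.8, 0.2, -2.3]
opening: 0.0276
t: 6.65
tool_pos: [0.5824, 0.0083, 0.2386]
orientation: [-0.313, 1.551, 0.314]
wrist_force: [-0.6, -1.5, -1.0]
opening: 0.027
t 6.7 psi 0.3995 xax [-0.003  0.    -1.   ] yax [-0.389  0.921  0.001] q [-0.125  0.368  0.081  1.287 -0.     1.046] p [0.5825 0.0084 0.2387] F [ 0.2 -0.5 -1.9] M [0.01 0.05 0.02] op 0.0273
shift [ 0.1317 -0.0002  0.0009] turn [-0.0005 -0.0026 -0.0013]
```

View pics/o_w6b.png

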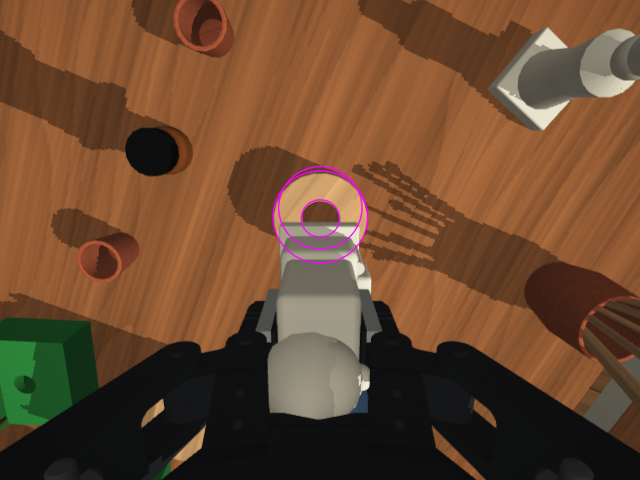

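View pics/side6.png

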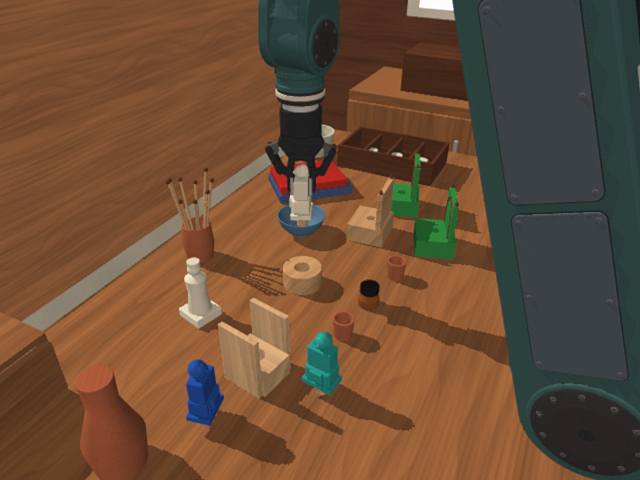

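```bash
python3 -m jog '[0.01,0,0.001,0,-0.003,0,0.005, 0.03,0,0.001,0,-0.003,0,0.005, 0.055,0,0.001,0,-0.003,0,0.005, 0.08,0,0.001,0,-0.003,0,0.005, 0.1,0,0.001,0,-0.003,0,0.005, 0.115,0,0.001,0,-0.003,0,0.005, 0.123,0,0.001,0,-0.003,0,0.005, 0.127,0,0.001,0,-0.003,0,0.005]'; python3 g.py .583 .0085 .107 .4
```

```text
t: 7.75
tool_pos: [0.5832, 0.0088, 0.1116]
orientation: [-0.313, 1.548, 0.314]
wrist_force: [-0.4, -0.0, -2.3]
opening: 0.0278
t 7.75 psi 0.3997 xax [ 0.     0.001 -1.   ] yax [-0.389  0.921  0.001] q [-1.250e-01  4.330e-01 -1.700e-01  9.680e-01  1.000e-03  1.046e+00] p [0.5832 0.0088 0.1116] F [-0.4 -0.  -2.3] M [-0.02 -0.07  0.03] op 0.0278
shift [ 0.0046 -0.0002 -0.0003] turn [-0.0003  0.0007 -0.0011]
```

```bash
python3 -m jog '[0.001,0,0,0,0,0,0.005, 0.002,0,0,0,0,0,0.005, 0.003,0,0,0,0,0,0.005, 0.004,0,0,0,0,0,0.005]'; python3 g.py .583 .0085 .107 .4
```

```text
t: 8.25
tool_pos: [0.5833, 0.0087, 0.1077]
orientation: [-0.313, 1.547, 0.314]
wrist_force: [-0.1, 0.5, -2.4]
opening: 0.0274
t 8.25 psi 0.3996 xax [ 0.     0.001 -1.   ] yax [-0.389  0.921  0.001] q [-1.250e-01  4.360e-01 -1.760e-01  9.580e-01  1.000e-03  1.046e+00] p [0.5833 0.0087 0.1077] F [-0.1  0.5 -2.4] M [-0.02  0.04 -0.  ] op 0.0274
shift [ 0.0007 -0.0001 -0.0003] turn [-0.0004  0.0009 -0.0009]
```

```bash
python3 -m jog '[0.0007,0,0,0,0,0,0.005, 0.0014,0,0,0,0,0,0.005, 0.0021,0,0,0,0,0,0.005,0.0021,0,0,0,0,0,0.005]'; python3 g.py
```

```text
t: 8.75
tool_pos: [0.5833, 0.0088, 0.106]
orientation: [-0.313, 1.547, 0.314]
wrist_force: [-1.5, 0.4, 4.4]
opening: 0.0275
t 8.75 psi 0.3997 xax [ 0.001  0.001 -1.   ] yax [-0.389  0.921  0.001] q [-1.250e-01  4.380e-01 -1.790e-01  9.530e-01  1.000e-03  1.046e+00] p [0.5833 0.0088 0.106 ] F [-1.5  0.4  4.4] M [ 0.06  0.55 -0.06] op 0.0275
```

```bash
python3 -m jog '[0,0,0,0,0,0,0.03, 0,0,0,0,0,0,0.04, 0,0,0,0,0,0,0.06, 0,0,0,0,0,0,0.085,0,0,0,0,0,0,0.085]'; python3 look.py w7;python3 g.py .583 .0085 .2 -1.17;python3 - <<'E'
from workcell import *
import cv2
cv2.imwrite("pics/side7.png",snapshot("side")["img"])
E
```

```text
t: 9.38
tool_pos: [0.5833, 0.0088, 0.106]
orientation: [-0.313, 1.547, 0.314]
wrist_force: [0.2, -0.3, -0.3]
opening: 0.0852
t 9.425 psi 0.3998 xax [ 0.001  0.001 -1.   ] yax [-0.389  0.921  0.001] q [-1.250e-01  4.380e-01 -1.790e-01  9.530e-01  1.000e-03  1.046e+00] p [0.5833 0.0088 0.106 ] F [ 0.2  0.1 -0.4] M [-0.01 -0.02 -0.03] op 0.0852
shift [-0.094  -0.0001 -0.0003] turn [ 1.5698e+00  4.0000e-04 -1.5000e-03]
```

View pics/w7.png

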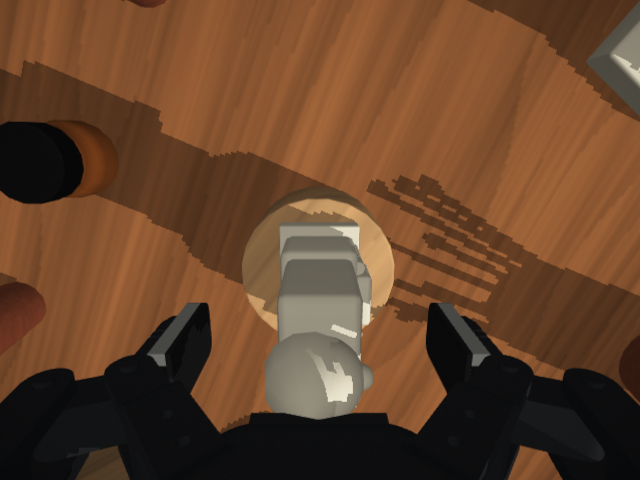

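View pics/side7.png

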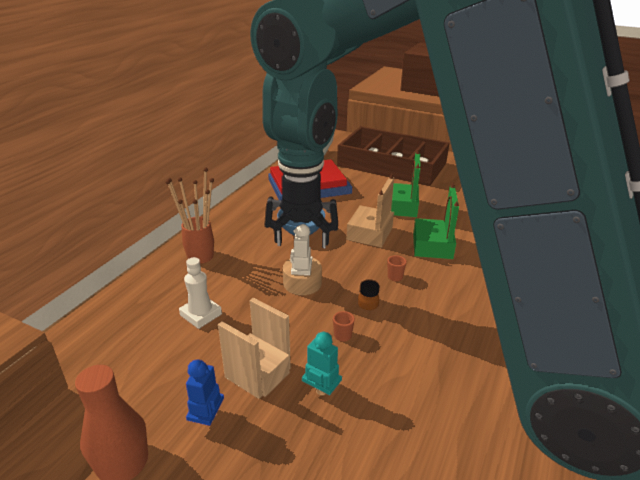

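```bash
python3 g.py .53 -.25 .26 -1.57
```

```text
t 9.475 psi 0.3997 xax [ 0.001  0.001 -1.   ] yax [-0.389  0.921  0.001] q [-1.250e-01  4.380e-01 -1.790e-01  9.530e-01  1.000e-03  1.046e+00] p [0.5833 0.0088 0.106 ] F [ 0.2  0.1 -0.4] M [-0.01  0.05  0.05] op 0.0851
shift [-0.1544 -0.2175 -0.1496] turn [ 1.9697e+00  2.0000e-04 -1.7000e-03]
```

```bash
python3 -m jog '[-0.02,0,0,0,0,0,0.085, -0.055,0,0,0,0,0,0.085, -0.1,0,0,0,0,0,0.085, -0.14,-0.01,-0.005,0.1,0,0,0.085, -0.154,-0.035,-0.025,0.27,0,0,0.085, -0.154,-0.07,-0.05,0.44,0,0,0.085, -0.154,-0.1,-0.07,0.61,0,0,0.085, -0.154,-0.13,-0.09,0.78,0,0,0.085]'; python3 g.py .53 -.25 .26 -1.57
```

```text
t: 10.48
tool_pos: [0.5505, -0.1474, 0.2598]
orientation: [0.304, 1.549, -0.302]
wrist_force: [0.4, 0.1, -0.0]
opening: 0.0847
t 10.475 psi -0.386 xax [ 0.001  0.001 -1.   ] yax [0.376 0.926 0.001] q [-4.050e-01  3.380e-01  9.300e-02  1.325e+00  1.000e-03  1.552e+00] p [ 0.5505 -0.1474  0.2598] F [ 0.4  0.1 -0. ] M [-0.02  0.01 -0.01] op 0.0847
shift [-0.0003 -0.1028  0.0197] turn [ 1.184e+00 -3.000e-04 -1.500e-03]
```

```bash
python3 -m jog '[0,-0.015,0.003,0.17,0,0,0.085, 0,-0.03,0.006,0.34,0,0,0.085, 0,-0.045,0.009,0.51,0,0,0.085, 0,-0.06,0.012,0.68,0,0,0.085, 0,-0.075,0.015,0.85,0,0,0.085, 0,-0.09,0.018,1.02,0,0,0.085, 0,-0.1,0.02,1.15,0,0,0.085, 0,-0.103,0.02,1.184,0,0,0.085]';python3 -m jog '[0,0,0,0,0,0,0.085, 0,0,0,0,0,0,0.085]'; python3 look.py w8; python3 look.py w9; python3 g.py; python3 ow.py w9 200 80 240 240 3 niche,.529,-.25,0,0; python3 -c "
import cv2
a=cv2.imread('pics/o_w9.png');cv2.imwrite('pics/o_w9b.png',cv2.resize(a,None,fx=.55,fy=.55,interpolation=cv2.INTER_AREA))"
```

```text
t: 11.48
tool_pos: [0.5301, -0.2507, 0.2596]
orientation: [1.211, 1.209, -1.208]
wrist_force: [-0.1, -0.2, -0.1]
opening: 0.0849
t: 11.72
tool_pos: [0.5302, -0.2504, 0.2596]
orientation: [1.209, 1.21, -1.207]
wrist_force: [0.2, 0.2, -0.1]
opening: 0.0855
t 11.825 psi -1.5698 xax [ 0.001  0.001 -1.   ] yax [1.    0.001 0.001] q [-5.810e-01  3.680e-01  1.380e-01  1.341e+00  2.000e-03  2.560e+00] p [ 0.5302 -0.2504  0.2596] F [ 0.2 -0.3  0.6] M [ 0.01  0.05 -0.01] op 0.0852
```

View pics/w9.png

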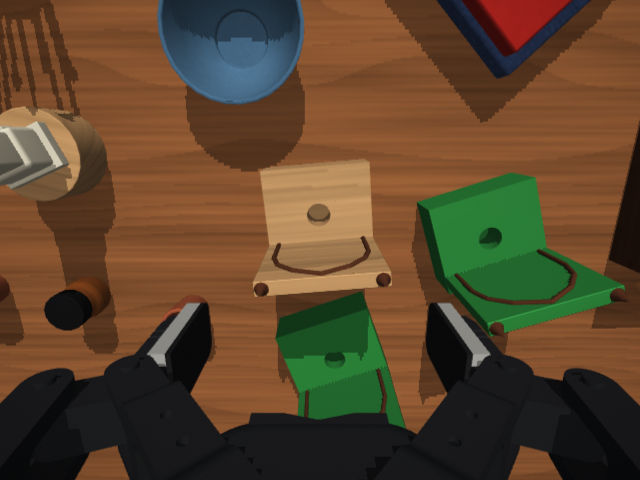

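View pics/o_w9b.png

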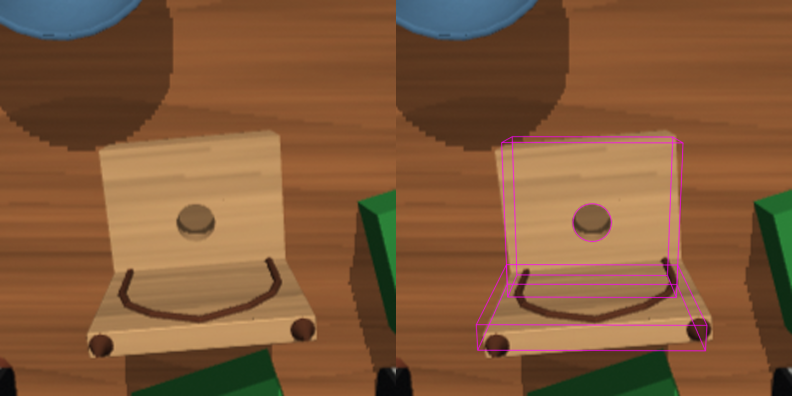

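```bash
python3 ow.py w9 245 150 155 155 5 niche,.5288,-.25,0,.08; python3 - <<'E'
import cv2
a=cv2.imread('pics/o_w9.png');cv2.imwrite('pics/o_w9c.png',a[:600,:775]);cv2.imwrite('pics/o_w9d.png',a[175:775,775:])
E
```

```text
(no output)
```

View pics/o_w9c.png

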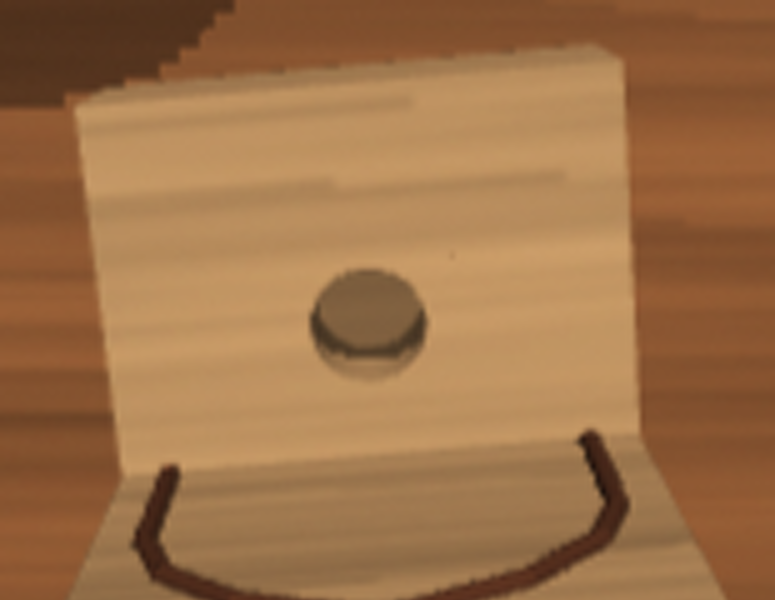

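View pics/o_w9d.png

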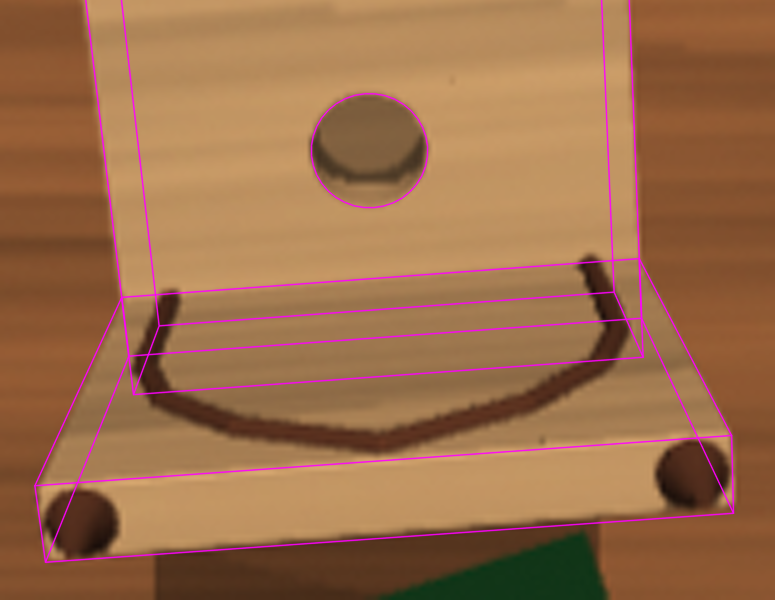

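```bash
python3 g.py .5833 .0088 .22 -1.171
```

```text
t 11.825 psi -1.5698 xax [ 0.001  0.001 -1.   ] yax [1.    0.001 0.001] q [-5.810e-01  3.680e-01  1.380e-01  1.341e+00  2.000e-03  2.560e+00] p [ 0.5302 -0.2504  0.2596] F [ 0.2 -0.3  0.6] M [ 0.01  0.05 -0.01] op 0.0852
shift [ 0.04    0.0533 -0.2591] turn [-0.3988 -0.001  -0.0012]
```

```bash
python3 -m jog '[0,0.004,-0.02,-0.04,0,0,0.085, 0,0.012,-0.06,-0.1,0,0,0.085, 0,0.022,-0.107,-0.17,0,0,0.085, 0,0.032,-0.156,-0.24,0,0,0.085, 0.01,0.042,-0.204,-0.31,0,0,0.085, 0.02,0.05,-0.24,-0.37,0,0,0.085, 0.03,0.053,-0.256,-0.399,0,0,0.085, 0.04,0.053,-0.259,-0.399,-0.001,-0.001,0.085]';python3 -m jog '[0,0,0,0,0,0,0.085]'; python3 look.py w10; python3 look.py w11; python3 g.py .5833 .0088 .108 -1.171; python3 ow.py w11 220 120 200 300 2 stand,.583,.0085,0,0 fig,.5833,.0088,.045,.4
```

```text
t: 12.82
tool_pos: [0.5829, 0.0097, 0.2195]
orientation: [0.908, 1.373, -0.908]
wrist_force: [0.0, -0.1, -0.3]
opening: 0.085
t: 12.95
tool_pos: [0.5824, 0.0091, 0.2188]
orientation: [0.908, 1.373, -0.91]
wrist_force: [-1.5, -0.6, 0.3]
opening: 0.085
t 13.05 psi -1.1704 xax [ 0. -0. -1.] yax [ 0.921  0.39  -0.   ] q [-0.125  0.372  0.036  1.235 -0.     2.617] p [0.5828 0.0088 0.2196] F [-0.5 -0.5  1. ] M [-0.01  0.02  0.02] op 0.0853
shift [1.116e-01 5.000e-04 1.000e-04] turn [0.0006 0.0003 0.    ]
```

View pics/o_w11.png

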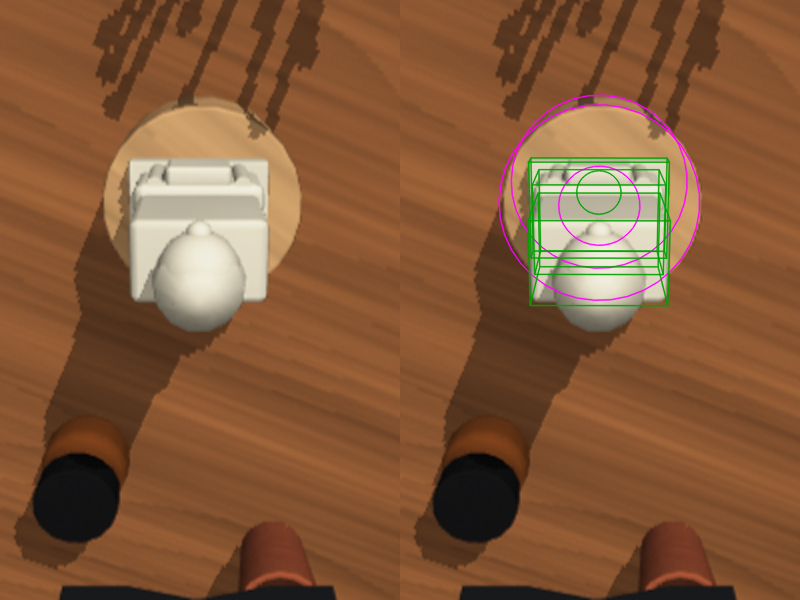

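```bash
python3 -m jog '[0.02,0.0005,0,0,0,0,0.085, 0.045,0.0005,0,0,0,0,0.085, 0.07,0.0005,0,0,0,0,0.085, 0.09,0.0005,0,0,0,0,0.085, 0.105,0.0005,0,0,0,0,0.085, 0.1115,0.0005,0,0,0,0,0.085,0.1115,0.0005,0,0,0,0,0.085]' 40; python3 g.py .5833 .0088 .108 -1.171; python3 -m jog '[0,0,0,0,0,0,0.07, 0,0,0,0,0,0,0.06, 0,0,0,0,0,0,0.05, 0,0,0,0,0,0,0.04, 0,0,0,0,0,0,0.02,0,0,0,0,0,0,0.02,0,0,0,0,0,0,0.02]' 60;python3 g.py
```

```text
t: 13.92
tool_pos: [0.5833, 0.0088, 0.1082]
orientation: [0.91, 1.372, -0.91]
wrist_force: [0.2, 0.7, -0.5]
opening: 0.0849
t 13.925 psi -1.1707 xax [ 0. -0. -1.] yax [ 0.921  0.389 -0.   ] q [-0.125  0.436 -0.175  0.96  -0.     2.617] p [0.5833 0.0088 0.1082] F [ 0.2  0.7 -0.5] M [-0.05  0.03  0.03] op 0.0849
shift [ 0.0002  0.     -0.    ] turn [0.0003 0.0003 0.    ]
t: 14.8
tool_pos: [0.5834, 0.0088, 0.1086]
orientation: [0.91, 1.372, -0.909]
wrist_force: [-1.1, 1.5, 5.8]
opening: 0.0433
t 14.8 psi -1.1707 xax [ 0.001 -0.    -1.   ] yax [0.921 0.39  0.001] q [-0.124  0.436 -0.174  0.96  -0.     2.617] p [0.5834 0.0088 0.1086] F [-1.1  1.5  5.8] M [ 0.18  0.3  -0.  ] op 0.0433
```

```bash
python3 -m jog '[-0.004,0,0,0,0,0,0.02, -0.015,0,0,0,0,0,0.02, -0.035,0,0,0,0,0,0.02, -0.06,0,0,0,0,0,0.02, -0.085,0,0,0,0,0,0.02, -0.105,0,0,0,0,0,0.02, -0.115,0,0,0,0,0,0.02, -0.117,0,0,0,0,0,0.02]' 60;python3 g.py .5288 -.25 .225 -1.4908
```

```text
t: 15.8
tool_pos: [0.5835, 0.0088, 0.2261]
orientation: [0.91, 1.371, -0.909]
wrist_force: [0.2, 0.4, -2.1]
opening: 0.0435
t 15.8 psi -1.1707 xax [ 0.001 -0.    -1.   ] yax [0.921 0.389 0.001] q [-0.124  0.37   0.051  1.25  -0.     2.617] p [0.5835 0.0088 0.2261] F [ 0.2  0.4 -2.1] M [ 0.02 -0.06  0.01] op 0.0435
shift [ 0.0011 -0.1512  0.2171] turn [ 0.3201  0.0006 -0.0012]
```

```bash
python3 -m jog '[0,-0.01,0.015,0.02,0,0,0.02, 0,-0.03,0.043,0.06,0,0,0.02, 0,-0.056,0.08,0.12,0,0,0.02, 0,-0.082,0.118,0.18,0,0,0.02, 0,-0.108,0.155,0.24,0,0,0.02, 0,-0.132,0.19,0.29,0,0,0.02, 0.001,-0.146,0.21,0.315,0,-0.001,0.02, 0.001,-0.151,0.217,0.32,0.001,-0.001,0.02]' 60;python3 -m jog '[0,0,0,0,0,0,0.02,0,0,0,0,0,0,0.02]'; python3 look.py w12; python3 g.py .5288 -.25 .225 -1.4908; python3 ow.py w12 200 80 240 300 2 niche,.5288,-.25,0,.08 fig,.5288,-.25,.1615,.08; python3 - <<'E'
from workcell import *
import cv2
for n in("scene","side"):cv2.imwrite(f"pics/{n}12.png",snapshot(n)["img"])
E
```

```text
t: 16.8
tool_pos: [0.5279, -0.2516, 0.2242]
orientation: [1.152, 1.246, -1.152]
wrist_force: [-0.3, 0.4, -1.9]
opening: 0.0435
t: 17.05
tool_pos: [0.5278, -0.251, 0.224]
orientation: [1.152, 1.247, -1.152]
wrist_force: [0.1, -0.8, -2.3]
opening: 0.0432
t 17.1 psi -1.4926 xax [-0.001  0.001 -1.   ] yax [ 0.997  0.078 -0.001] q [-0.583  0.375  0.053  1.251  0.     2.48 ] p [ 0.5279 -0.2509  0.2242] F [ 0.7 -0.1 -1.4] M [-0.06  0.01  0.03] op 0.0432
shift [-0.0008  0.0009 -0.0008] turn [-0.0018 -0.0014  0.0012]
```

View pics/o_w12.png

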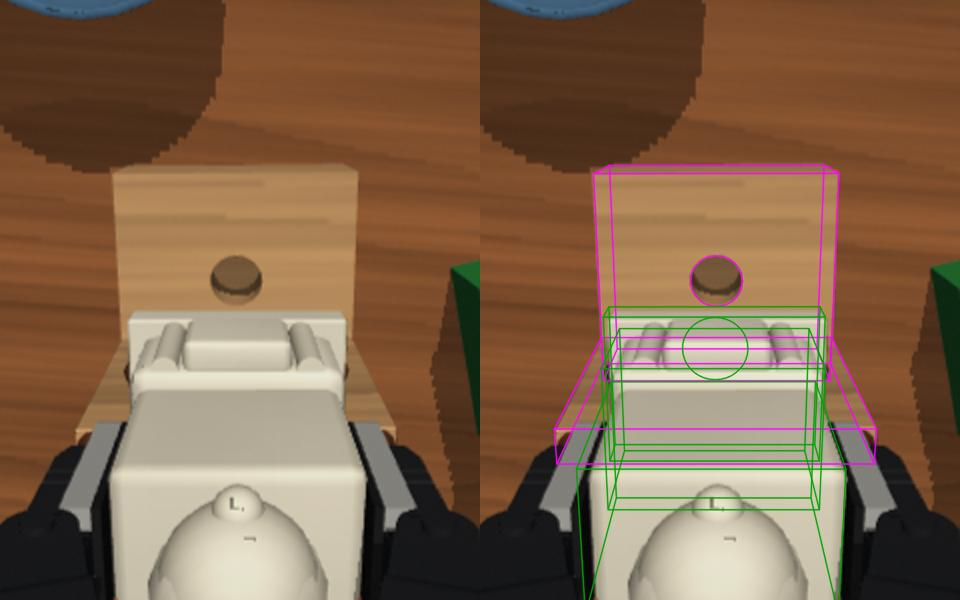

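View pics/side12.png

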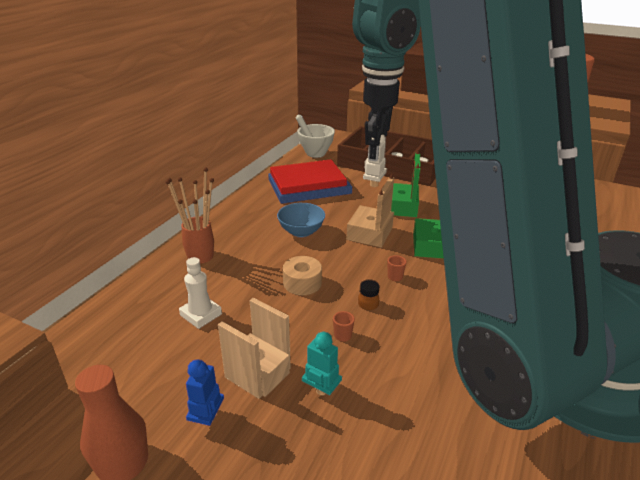

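```bash
python3 ow.py w12 240 190 160 150 5 niche,.5288,-.25,0,.08 fig,.5279,-.2509,.1606,.078; python3 -c "
import cv2
a=cv2.imread('pics/o_w12.png');cv2.imwrite('pics/o_w12b.png',a[:600,800:])"
```

```text
(no output)
```

View pics/o_w12b.png

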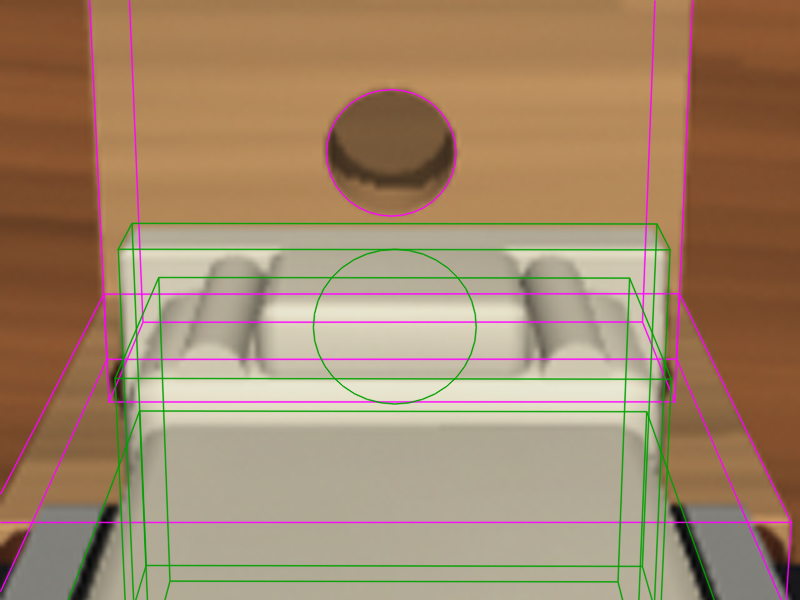

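```bash
python3 -m jog '[0.01,0.0009,-0.0008,-0.002,-0.0014,0.0012,0.02, 0.025,0.0009,-0.0008,-0.002,-0.0014,0.0012,0.02, 0.045,0.0009,-0.0008,-0.002,-0.0014,0.0012,0.02, 0.062,0.0009,-0.0008,-0.002,-0.0014,0.0012,0.02, 0.074,0.0009,-0.0008,-0.002,-0.0014,0.0012,0.02, 0.081,0.0009,-0.0008,-0.002,-0.0014,0.0012,0.02, 0.085,0.0009,-0.0008,-0.002,-0.0014,0.0012,0.02, 0.085,0.0009,-0.0008,-0.002,-0.0014,0.0012,0.02]' 60;python3 g.py .5288 -.25 .137 -1.4908
```

```text
t: 18.2
tool_pos: [0.5288, -0.25, 0.1394]
orientation: [1.15, 1.246, -1.15]
wrist_force: [-0.6, 0.3, -3.2]
opening: 0.043
t 18.2 psi -1.4903 xax [ 0. -0. -1.] yax [0.997 0.08  0.   ] q [-0.581  0.416 -0.117  1.037 -0.     2.48 ] p [ 0.5288 -0.25    0.1394] F [-0.6  0.3 -3.2] M [-0.04  0.02  0.  ] op 0.043
shift [ 0.0024 -0.      0.    ] turn [ 0.0005  0.0003 -0.0003]
```

Aligned exactly; now I'll feel my way down in 1 mm rows.

```bash
python3 -m jog '[0.001,0,0,0,0,0,0.02, 0.002,0,0,0,0,0,0.02, 0.003,0,0,0,0,0,0.02, 0.004,0,0,0,0,0,0.02,0.005,0,0,0,0,0,0.02]';python3 g.py .5288 -.25 .137 -1.4908;  python3 -m jog '[0.001,0,0,0,0,0,0.02, 0.002,0,0,0,0,0,0.02, 0.0025,0,0,0,0,0,0.02]';python3 g.py .5288 -.25 .137 -1.4908
```

```text
t: 18.82
tool_pos: [0.5288, -0.25, 0.1343]
orientation: [1.15, 1.246, -1.15]
wrist_force: [0.2, 0.6, -3.6]
opening: 0.0434
t 18.825 psi -1.4904 xax [ 0. -0. -1.] yax [0.997 0.08  0.   ] q [-0.581  0.419 -0.126  1.024 -0.     2.48 ] p [ 0.5288 -0.25    0.1343] F [ 0.2  0.6 -3.6] M [-0.02  0.01  0.02] op 0.0434
shift [-0.0027 -0.      0.    ] turn [ 0.0004  0.0003 -0.0003]
t: 19.2
tool_pos: [0.5288, -0.25, 0.1317]
orientation: [1.15, 1.246, -1.15]
wrist_force: [0.6, -0.2, -1.6]
opening: 0.043
t 19.2 psi -1.4903 xax [ 0. -0. -1.] yax [0.997 0.08  0.   ] q [-0.581  0.421 -0.131  1.018 -0.     2.48 ] p [ 0.5288 -0.25    0.1317] F [ 0.6 -0.2 -1.6] M [-0.03  0.02 -0.03] op 0.043
shift [-0.0053 -0.      0.    ] turn [ 0.0005  0.0003 -0.0003]
```

```bash
python3 -m jog '[0.001,0,0,0,0,0,0.02, 0.002,0,0,0,0,0,0.02, 0.003,0,0,0,0,0,0.02]';python3 g.py;  python3 -m jog '[0.001,0,0,0,0,0,0.02, 0.002,0,0,0,0,0,0.02, 0.003,0,0,0,0,0,0.02]';python3 g.py
```

```text
t: 19.58
tool_pos: [0.5289, -0.25, 0.1286]
orientation: [1.15, 1.246, -1.15]
wrist_force: [0.4, 0.0, -2.0]
opening: 0.0433
t 19.575 psi -1.4903 xax [ 0. -0. -1.] yax [0.997 0.08  0.   ] q [-0.581  0.423 -0.136  1.011 -0.     2.48 ] p [ 0.5289 -0.25    0.1286] F [ 0.4  0.  -2. ] M [ 0.01 -0.03  0.05] op 0.0433
t: 19.95
tool_pos: [0.5288, -0.2499, 0.1256]
orientation: [1.15, 1.246, -1.15]
wrist_force: [0.4, 0.0, -1.8]
opening: 0.0434
t 19.95 psi -1.4903 xax [ 0. -0. -1.] yax [0.997 0.08  0.   ] q [-0.581  0.426 -0.142  1.003 -0.     2.48 ] p [ 0.5288 -0.2499  0.1256] F [ 0.4  0.  -1.8] M [-0.03 -0.01 -0.08] op 0.0434
```

The dowel is 8 mm in with no resistance; I'll continue.

```bash
python3 -m jog '[0.002,0,0,0,0,0,0.02, 0.004,0,0,0,0,0,0.02, 0.006,0,0,0,0,0,0.02,0.008,0,0,0,0,0,0.02,0.01,0,0,0,0,0,0.02,0.012,0,0,0,0,0,0.02]';python3 g.py;  python3 -m jog '[0.001,0,0,0,0,0,0.02, 0.002,0,0,0,0,0,0.02, 0.003,0,0,0,0,0,0.02]';python3 g.py
```

```text
t: 20.7
tool_pos: [0.5288, -0.25, 0.1134]
orientation: [1.15, 1.246, -1.15]
wrist_force: [-0.4, 0.3, -2.5]
opening: 0.0432
t 20.7 psi -1.4904 xax [ 0. -0. -1.] yax [0.997 0.08  0.   ] q [-0.581  0.435 -0.162  0.974 -0.     2.48 ] p [ 0.5288 -0.25    0.1134] F [-0.4  0.3 -2.5] M [0.02 0.01 0.03] op 0.0432
t: 21.08
tool_pos: [0.5289, -0.25, 0.1104]
orientation: [1.15, 1.246, -1.15]
wrist_force: [0.2, 0.6, -2.1]
opening: 0.0434
t 21.075 psi -1.4904 xax [ 0. -0. -1.] yax [0.997 0.08  0.   ] q [-0.581  0.437 -0.167  0.966 -0.     2.48 ] p [ 0.5289 -0.25    0.1104] F [ 0.2  0.6 -2.1] M [0.06 0.02 0.06] op 0.0434
```

```bash
python3 -m jog '[0.0007,0,0,0,0,0,0.02, 0.0014,0,0,0,0,0,0.02, 0.002,0,0,0,0,0,0.02,0.002,0,0,0,0,0,0.02]';python3 g.py;  python3 -m jog '[0.0004,0,0,0,0,0,0.02, 0.0007,0,0,0,0,0,0.02]';python3 g.py
```

```text
t: 21.58
tool_pos: [0.5289, -0.25, 0.1086]
orientation: [1.15, 1.245, -1.15]
wrist_force: [-1.9, 1.9, 3.1]
opening: 0.0432
t 21.575 psi -1.4903 xax [ 0.001 -0.    -1.   ] yax [0.997 0.08  0.001] q [-0.581  0.438 -0.17   0.962 -0.     2.48 ] p [ 0.5289 -0.25    0.1086] F [-1.9  1.9  3.1] M [ 0.14  0.31 -0.04] op 0.0432
t: 21.82
tool_pos: [0.5289, -0.2499, 0.1086]
orientation: [1.15, 1.245, -1.149]
wrist_force: [-5.5, 3.5, 14.1]
opening: 0.0428
t 21.825 psi -1.4903 xax [ 0.001 -0.001 -1.   ] yax [0.997 0.08  0.001] q [-0.581  0.438 -0.171  0.961 -0.     2.48 ] p [ 0.5289 -0.2499  0.1086] F [-5.5  3.5 14.1] M [ 0.61  0.9  -0.07] op 0.0428
```

```bash
python3 look.py w13; python3 ow.py w13 220 180 200 150 4 niche,.5288,-.25,0,.08 fig,.5288,-.25,.045,.08; python3 -c "
import cv2
a=cv2.imread('pics/o_w13.png');cv2.imwrite('pics/o_w13b.png',a[:600,800:])"
python3 - <<'E'
from workcell import *
from h import *
T=[]
for n,(u,v) in(("scene",(180,150)),("side",(320,140))):
    T.append(crop(snapshot(n)["img"],u,v,100,120,4))
cv2.imwrite("pics/z13.png",np.hstack(T))
E
```

```text
(no output)
```

View pics/o_w13b.png

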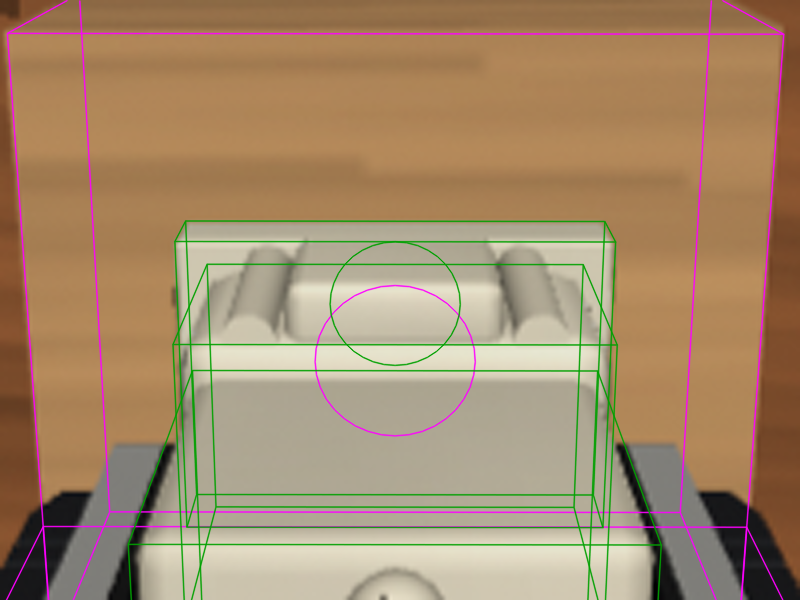

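View pics/z13.png

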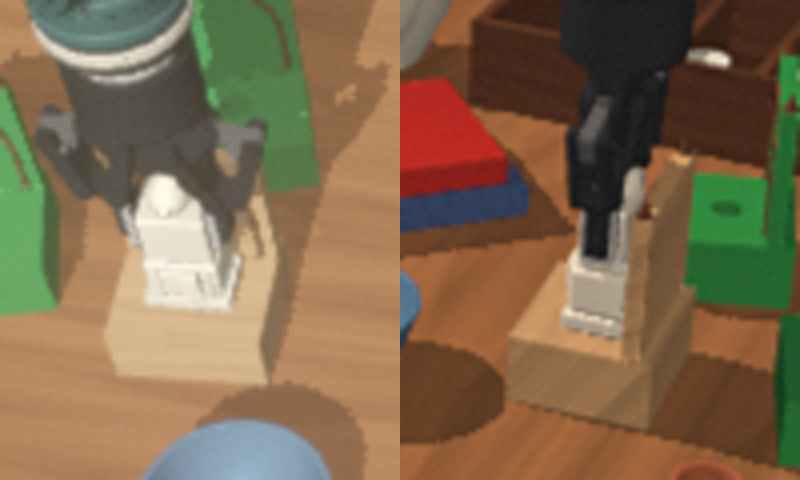

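```bash
python3 -m jog '[0,0,0,0,0,0,0.045, 0,0,0,0,0,0,0.05, 0,0,0,0,0,0,0.06, 0,0,0,0,0,0,0.075,0,0,0,0,0,0,0.085,0,0,0,0,0,0,0.085]';python3 g.py
```

```text
t: 22.72
tool_pos: [0.5289, -0.25, 0.1086]
orientation: [1.15, 1.245, -1.149]
wrist_force: [0.5, 0.2, -0.2]
opening: 0.0848
t 22.725 psi -1.4903 xax [ 0.001 -0.001 -1.   ] yax [0.997 0.08  0.001] q [-0.581  0.438 -0.171  0.961 -0.     2.48 ] p [ 0.5289 -0.25    0.1086] F [ 0.5  0.2 -0.2] M [ 0.02  0.02 -0.04] op 0.0848
```

```bash
python3 -m jog '[-0.005,0,0,0,0,0,0.085, -0.015,0,0,0,0,0,0.085, -0.035,0,0,0,0,0,0.085, -0.06,0,0,0,0,0,0.085, -0.09,0,0,0,0,0,0.085, -0.12,0,0,0,0,0,0.085, -0.14,0,0,0,0,0,0.085, -0.145,0,0,0,0,0,0.085]';python3 -m jog '[0,0,0,0,0,0,0.085,0,0,0,0,0,0,0.085,0,0,0,0,0,0,0.085]';python3 look.py w14; python3 g.py;python3 ow.py w14 220 120 200 200 4 niche,.5288,-.25,0,.08 fig,.5288,-.25,.045,.08; python3 -c "
import cv2
a=cv2.imread('pics/o_w14.png');cv2.imwrite('pics/o_w14b.png',cv2.resize(a,(800,400)))"
python3 - <<'E'
from workcell import *
from h import *
for n in("scene","side"):
    d=snapshot(n);cv2.imwrite(f"pics/{n}14.png",d["img"])
E
```

```text
t: 23.72
tool_pos: [0.5291, -0.2501, 0.2553]
orientation: [1.15, 1.242, -1.149]
wrist_force: [-0.2, -0.1, -0.9]
opening: 0.0848
t: 24.1
tool_pos: [0.5289, -0.25, 0.2547]
orientation: [1.15, 1.243, -1.149]
wrist_force: [1.0, -0.4, -0.2]
opening: 0.0852
t 24.15 psi -1.4903 xax [ 0.002 -0.002 -1.   ] yax [0.997 0.08  0.002] q [-0.581  0.364  0.12   1.323 -0.     2.48 ] p [ 0.529  -0.2499  0.2548] F [ 0.1 -0.3 -0.2] M [-0.   -0.05  0.05] op 0.0849
```

View pics/o_w14b.png

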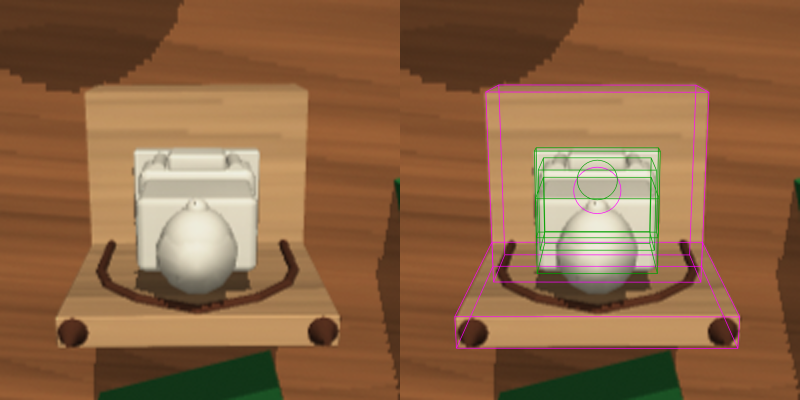

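View pics/side14.png

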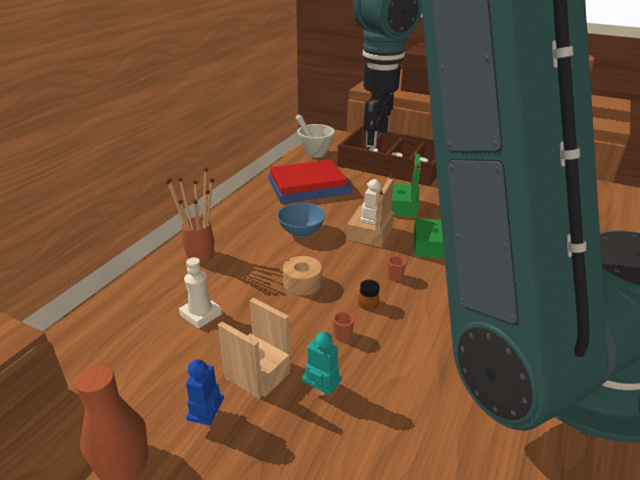

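View pics/scene14.png

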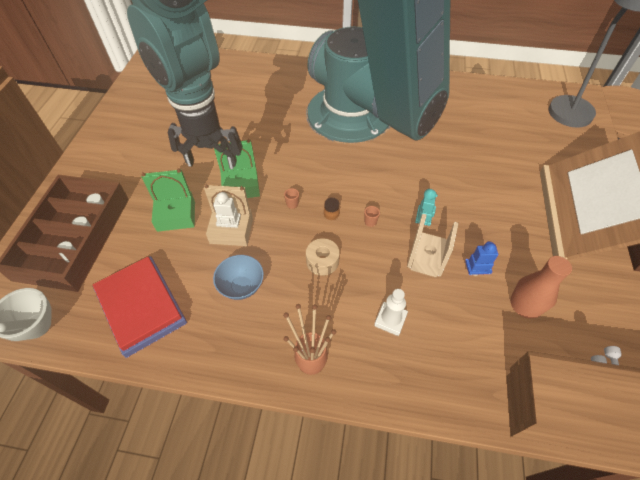

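The figure stands flush and square in the niche (scene view about (227,210), side view about (371,205)). The cups, jar, bowl and crowned figure are at the same pixels as at the start, and the gripper is clear. I'm handing in.

```bash
python3 -c "
from workcell import *
print(finish_job())"
```

```text
the job is handed in; nothing more can be done
None
```

The hooded figure is in the niche, dowel home and base flush on the plinth, facing out with its back to the panel. I handed the job in at about 24.3 s of the 64 s allowed.

**What I did:** I took the figure from the stall by its front and back and set it upright on the ring stand. I let go there, then took it again by its left and right sides. At the niche I lowered it over the measured hole, and the dowel went in first time without a search. I pressed until about 14 N showed at the wrist, then opened the fingers and rose straight up.

**Last checks:**
- **Seating:** the tool stopped at 108.6 mm, the same height as when I held the figure seated on the stand, whose top is also 45 mm high.
- **Facing:** after release, the outline of a seated figure turned 0.08 rad, the niche's measured angle, matched the wrist picture closely.
- **Clear of the robot:** wrist force was near zero, and the open gripper was well above the figure.
- **Other objects:** the cups, jar, bowl, crowned figure and look-alikes appear at the same places as at the start.

**Disagreement:** the scene and side cameras differed by about 4–5 mm in x. I relied on the wrist camera for the niche, and its hole position held when the dowel went in.

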